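# Fit the carrier plate to the bench trimmer and swing in the knife rest

## Task

Set the bench trimmer up for the next parts: put the round carrier plate, hub upward, into the bore in the trimmer's top, and turn it under light pressure, without forcing it, until its slots find the drive tang at the bottom and it drops fully home with its flange flat on the top. Then push the knife rest near its free corner so that it swings on its pin over the carrier's rim and up against its stop. Leave the other things on the bench where they lie.

Things in the scene. Friction and masses are not known exactly. Their poses are not given: they have to be found in the camera images.
- carrier_hub (a point): Centre, half-way up, of the hexagonal steel hub on top of the loose round carrier plate (0.36 to 0.56 kg, 66 mm high); z = the plate's upward axis, x points to a corner of the hexagon. Hub 36 mm across flats, 34 mm high: grip it from above on two opposite flats, whose normals lie at 30, 90 or 150 degrees from x about z. This point is 17 mm above the flange's top.
- carrier_flange (a point): Point on the carrier plate's axis at the underside of its flange, 27 mm below carrier_hub; same axes. Flange: aluminium, 104 mm across, 10 mm thick, black rubber ring on top. When the plate is fully home this point lies on the point seat.
- carrier_foot (a point): Centre of the underside of the carrier plate's round pilot (78 mm across, 20 mm high, below the flange), on which it stands on the bench at the start; same axes. Three slots, 14 mm wide and 12 mm deep, cross the underside through its centre, 60 degrees apart (one along x), so the plate fits the drive tang every 60 degrees.
- trimmer: The bench trimmer: fixed grey machine with aluminium top plate, 170 mm (x) by 210 mm (y), top 60 mm above the bench, blue motor can (108 mm high) behind its right half. Origin: centre of the underside; x points from its front (green and red buttons) to its back, y to its left, z up. A brass stop pin, 22 mm high, stands on the top 62 mm behind and 32 mm right of seat.
- seat (a point): Centre of the mouth of the round bore in the trimmer's top; axes as the trimmer's. Bore 80 mm across (about 1 mm play round the pilot), 22 mm deep, vertical.
- tang_top (a point): Point on the bore's axis at the top of the drive tang, 10 mm below seat; axes as the trimmer's, they do not show the tang's angle. The tang is a steel bar 52 x 11 mm, 12 mm high, across the bore's floor at an unknown angle; gearing holds it against about 1 N m. Out of line, the carrier rests on it with its flange 10 mm above the top plate; in line (within about 3 degrees) it drops these 10 mm.
- rest_pivot (a point): On the vertical pivot pin of the knife rest, at the underside of its plate, 13 mm above the trimmer's top: 3 mm above the top of a carrier that is home, but in the way of one that is not. Axes as the trimmer's: the pin is 62 mm in front of and 95 mm to the right of seat.
- rest_corner (a point): Point on the outer (push) face of the knife rest's upturned lip near its free end, 16 mm above the plate's underside; x along the lip away from the pivot, y the way it swings in (push along +y). In these axes the pivot is at x = -118, y = +18 mm. Steel plate 6 mm thick, 152 mm long, 77 mm wide; lip from 90 mm before to 14 mm beyond this point, 26 mm high from the plate's underside.
- knife_rest (a joint): Swing of the knife rest about its pivot in rad, seen from above counter-clockwise: about 0 to 0.35 parked, sticking out to the trimmer's right; 1.45 in against its stop, when the lip runs along the trimmer's x, front to back. Friction (about 0.12 N m) holds it wherever it is left.
- masking_tape_mid (a point): roll of cream masking tape, 104 mm across, 24 mm high; its centre. Leave alone.
- nipper_mid (a point): blue-handled cutter lying near the front, 162 mm long; its middle. Leave alone.
- rubber_piece_big_mid (a point): black rubber piece about 150 mm across lying right of the trimmer, 15 mm thick; its middle. Leave alone.
- grease_tin_mid (a point): small red-lidded tin behind the trimmer, 55 mm across, 50 mm high; half-way up. Leave alone.
There are look-alikes about, which are no part of the job. There is more than one size of the part that bears carrier_hub; the job needs the larger.

How it is judged:
By the outcome, as a careful person would: the job done as asked, in the order asked, and still so for the second after the job is handed in, with the robot touching nothing.
It also fails if it takes over 67 s, if anything falls off the work surface, if the arm or the gripper's body presses on something with over 40 N, if the wrist force passes 120 N, or if a joint passes its speed limit or range.

## Robot

A 7-joint arm with a two-finger parallel gripper is mounted at the origin on a cart in front of the work surface, level with it; the furniture and walls round the work are solid. World frame = base frame: x ahead of the robot, y to its left, z up, the work surface at z = 0. Lengths are in m, angles in rad, forces in N, time in s.
With the tool pointing down it reaches from about 0.35 to 0.9 m from the base axis. Payload 7.2 kg.
Tool frame: the origin (TCP) lies at the very end of the fingers, on their centre line; the grasp point (between the pads) lies 19 mm behind it (arm.grip_point_offset is the distance from the TCP to the grasp point, in m); z points along the fingers, x is the direction in which the jaws open and shut, and the axes are right-handed (so a half turn about z gives the same grasp; the last joint's range is limited). The gripper opens to 85 mm and grips with 20 to 120 N. Pads are 22 mm wide; open, the fingers measure 114 mm over their backs; the gripper's body (76 mm by 85 mm) begins 54 mm behind the grasp point. The pads swing forward as they close: fully open they stand 13 mm farther back than shut.
Start: joints at [-1.294, 0.411, -0.013, 1.596, 0.006, 1.134, -0.082], TCP at [0.211, 0.588, 0.231] pointing down, gripper open.
Joint ranges: [-2.95, 2.95], [-0.29, 1.99], [-1.47, 1.44], [0.14, 2.54], [-1.03, 4.17], [0.13, 1.85], [-2.86, 2.86]. Speed limits (rad/s): [2.39, 2.39, 3.01, 3.01, 3.14, 3.14, 3.14].

## Interface

Orientations are given as a unit quaternion [w, x, y, z].
In Python, from station import arm gives the robot as it stands.
- The arm moves only by the shell command python3 -m creep 'ROWS' [FORCE]. ROWS is JSON, a list of rows, each an object with "hand": the opening in per cent of the stroke, from 0 (shut) to 100 (fully open); "linear": the shift along the tool's x, y, z in m, a list of three; "twist": the turn, a rotation vector about the tool's x, y, z in degrees, a list of three. In form: [{"hand": hand, "linear": [tx, ty, tz], "twist": [wx, wy, wz]}, ...]. A call has 1 to 5 rows; each row shifts and turns the commanded pose from where the row before left it, along the tool's axes as they then stand; what a row does not reach is not made up. A row lasts 1/12 s, in which the tool goes at most 41.7 mm and 7.16 degrees, less where a joint would pass 70% of its speed; a pose out of reach is approached as far as the arm can. A call is refused whole if a number of a shift passes 0.0417 or a number of a turn 7.16, either way. A call with a gripper value outside its range is refused whole. The fingers move at their own pace and stop on an object; FORCE is the grip in N (left out, the last holds). Time passes only in rows, so rows that do not move let the fingers close. It gives the time, the measured TCP pose, the force and the opening at its end, in the units of the state.
- arm.sense(): the state, without advancing time (a new reading comes with each control period).
- arm.capture(name): name is "side" or "top" or "wrist"; returns (picture, depth): 400x640x3 uint8, blue, green, red; 400x640 float32, m along the optical axis (not along the pixel's ray), 0 where there is no reading.
- arm.camera_params(name): a dict with "camera_matrix" (3x3 intrinsics, pixels), "D" ([k1, k2, p1, p2, k3] as OpenCV has them; the pictures are not rectified), "R" (3x3) and "t" (3): a world point X has camera coordinates R X + t. Camera axes: x right, y down, z forward; pixel columns grow to the right and rows downward; lengths in m; the calibration is good to about 2 mm. A picture is of the moment at which its call begins: read the wrist's pose just before it. camera_params takes no time and is no camera call; for the wrist camera it gives the pose at the moment of the call.
- arm.finish_job(): hands the job in, once; it reports no verdict.
Trained networks look in the newest picture that a camera, given by its name, has taken for a name from the list of things; names that differ only in an ending like _2 or _b are one class to them, and where a whole thing is asked for, a point or a joint stands for the part that bears it (a point fixed in the world has none). Each returns a list of dicts, best first, with "conf" (0 to 1); they miss things now and then, are a little off and sometimes report something else, mostly with a low value. They report only what shows in the picture. A call takes as long as a camera call. They do not tell look-alikes from the thing itself.
- arm.look_for(camera, query): "point" ([x, y, z] in m, in world coordinates, good to about 4 mm: the middle of the surface that is visible of it).
- arm.tip_of(camera, query): "point" ([x, y, z] in m, in world coordinates, good to about 4 mm: a listed point, or the origin of a listed thing).
The state is a dict: "time_s": time; "joint_positions": joint angles; "joint_vel": joint speeds; "joint_torque": joint torques, N m; "eef_pos": TCP position; "ee_rot": TCP orientation; "ft_force": force on the tool from outside, world axes, zero at the start; "torque": the same for the moment, N m; "finger_gap": finger opening in m.
Only numpy, scipy, OpenCV 4.12 (cv2) and the standard library are available. Lean on these libraries where they do the work, as an engineer would, in place of code of your own. Each camera call takes 0.05 s, during which the arm holds its last target.

## Working session

There is one attempt and no reset: what is moved stays moved. The work goes in short steps, Python scripts to look and compute and a shell command to move; the robot and the scene stay as the last step left them, time stands still between calls to the robot, and variables do not carry over. Pictures are saved under pics/ and viewed, and the job is handed in when it is done.

```bash
ls; mkdir -p pics
cat > h.py <<'E'
import numpy as np, cv2
from station import arm
from scipy.spatial.transform import Rotation as R
def rot(q): return R.from_quat([q[1],q[2],q[3],q[0]])
def px(cam,P):
    p=arm.camera_params(cam); r,_=cv2.Rodrigues(np.array(p["R"])); 
    return cv2.projectPoints(np.array(P,float).reshape(-1,1,3),r,np.array(p["t"],float),np.array(p["camera_matrix"]),np.array(p["D"]))[0].reshape(-1,2)
def unproj(p,uv,d=None,z=None):
    K=np.array(p["camera_matrix"]);D=np.array(p["D"]);Rm=np.array(p["R"]);t=np.array(p["t"])
    n=cv2.undistortPoints(np.array(uv,float).reshape(-1,1,2),K,D).reshape(-1,2)
    ray=np.c_[n,np.ones(len(n))]
    if z is None: return (ray*np.array(d).reshape(-1,1)-t)@Rm
    c=-Rm.T@t; w=ray@Rm; s=(z-c[2])/w[:,2]; return c+w*s[:,None]
def st():
    s=arm.sense(); print({k:np.round(s[k],4).tolist() for k in ("time_s","eef_pos","ee_rot","ft_force","torque","finger_gap","joint_positions")})
    return s
E
python3 - <<'E'
from h import *
st()
for c in ("side","top"):
    p=arm.camera_params(c); a,d=arm.capture(c); cv2.imwrite(f"pics/{c}0.png",a); np.save(f"pics/{c}0.npy",d)
    print(c, -np.array(p["R"]).T@np.array(p["t"]))
for q in ("carrier_hub","seat","rest_pivot","rest_corner","trimmer"):
    for r in arm.tip_of("top",q): print(q,np.round(r["point"],4),round(r["conf"],2))
E
```

```text
pics
{'time_s': 0.0, 'eef_pos': [0.2111, 0.5877, 0.2304], 'ee_rot': [0.0005, 0.8179, 0.5753, -0.0006], 'ft_force': [0.0839, -0.2037, -0.4275], 'torque': [0.0011, 0.0404, -0.0021], 'finger_gap': 0.0853, 'joint_positions': [-1.2942, 0.4119, -0.0127, 1.5971, 0.0056, 1.1343, -0.0822]}
side [0.65437818 1.16751337 1.09592402]
top [0.37376667 0.0086451  1.16986664]
carrier_hub [0.616  0.3516 0.0374] 0.93
carrier_hub [0.4899 0.3414 0.0512] 0.58
carrier_hub [ 0.402  -0.1418  0.0744] 0.43
seat [ 0.4836 -0.0631  0.0608] 0.72
rest_pivot [ 0.4015 -0.1423  0.0763] 0.62
rest_corner [ 0.4113 -0.2614  0.0901] 0.79
trimmer [ 0.4793 -0.0921 -0.    ] 0.58
trimmer [ 0.4827 -0.0591  0.0495] 0.45
```

View pics/top0.png

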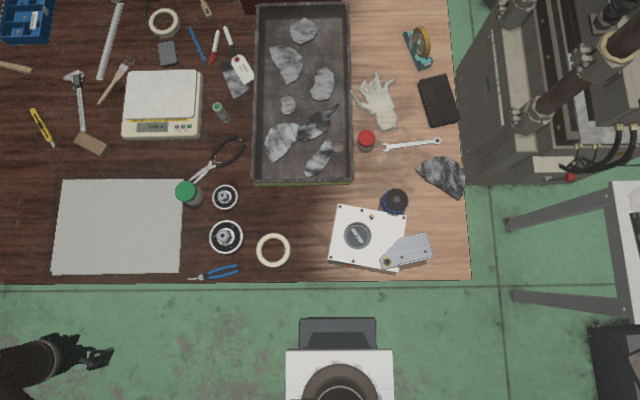

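View pics/side0.png

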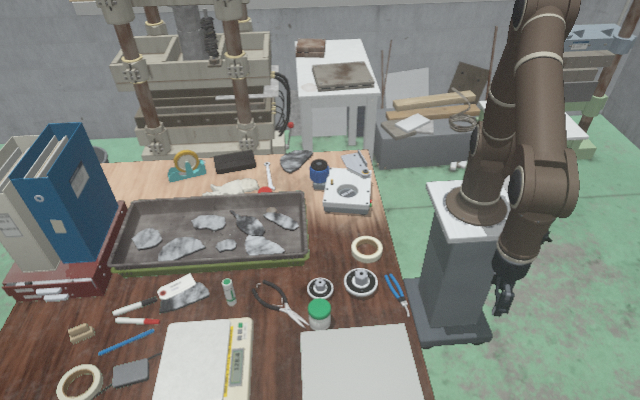

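Top view: the larger carrier is at about (226,237), the small one at (225,197), the trimmer bore at (357,235), and the rest's free end at about (430,248). Next I'll zoom in to measure.

Run:
```python
from h import *
a=cv2.imread("pics/top0.png"); d=np.load("pics/top0.npy"); p=arm.camera_params("top")
c1=cv2.resize(a[170:285,180:300],None,fx=5,fy=5,interpolation=cv2.INTER_CUBIC)[:, :]
c2=cv2.resize(a[180:280,320:440],None,fx=5,fy=5,interpolation=cv2.INTER_CUBIC)
cv2.imwrite("pics/z1.png",c1); cv2.imwrite("pics/z2.png",c2)
for uv in [(226,237),(237,245),(225,197),(207,237),(245,237),(345,222),(420,250),(357,235),(388,262),(272,250),(372,217)]:
    print(uv, np.round(unproj(p,[uv],[d[uv[1],uv[0]]])[0],4))
```

```text
(226, 237) [0.4852 0.3297 0.0645]
(237, 245) [0.4637 0.3046 0.0305]
(225, 197) [0.6103 0.3422 0.0495]
(207, 237) [ 4.925e-01  4.091e-01 -3.000e-04]
(245, 237) [ 0.4911  0.2885 -0.0019]
(345, 222) [ 0.5262 -0.026   0.057 ]
(420, 250) [ 0.4387 -0.2409  0.0757]
(357, 235) [ 0.4872 -0.0612  0.0522]
(388, 262) [ 0.4053 -0.1453  0.0865]
(272, 250) [0.449  0.2014 0.0029]
(372, 217) [ 0.5393 -0.1068  0.0629]
```

View pics/z1.png

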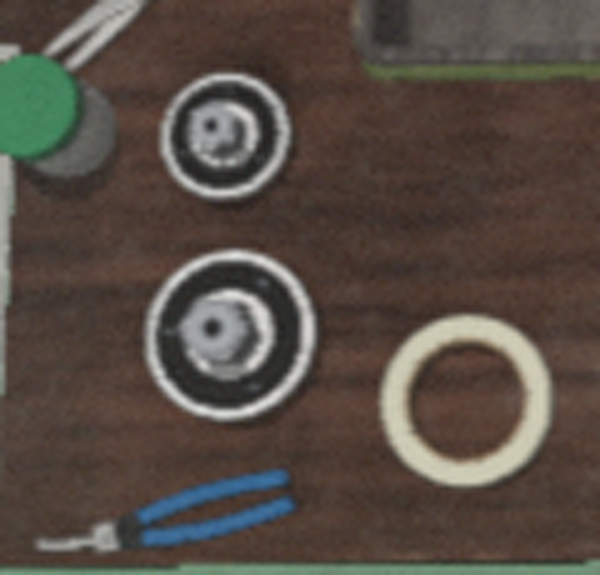

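View pics/z2.png

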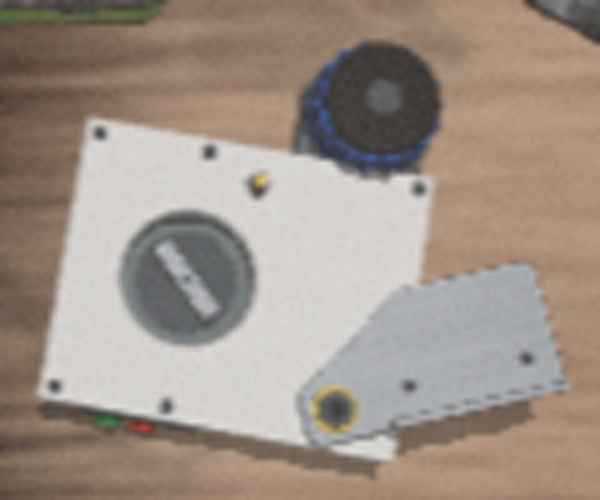

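Run:
```python
from h import *
p=arm.camera_params("wrist"); s=arm.sense(); c=-np.array(p["R"]).T@np.array(p["t"])
Rt=rot(s["ee_rot"]).as_matrix(); print("cam in tool",Rt.T@(c-s["eef_pos"]), "cam z in tool",Rt.T@np.array(p["R"])[2], p["camera_matrix"])
# top-view measures
a=cv2.imread("pics/top0.png"); pt=arm.camera_params("top")
hsv=cv2.cvtColor(a,cv2.COLOR_BGR2HSV); g=cv2.cvtColor(a,cv2.COLOR_BGR2GRAY)
# tang endpoints (zoom coordinates/5 + offset), z=.05
Z=lambda l,z:unproj(pt,[(320+x/5-.4,180+y/5-.4) for x,y in l],z=z)
t=Z([(160,243),(210,318)],.05); print("tang",t,np.degrees(np.arctan2(*(t[0]-t[1])[1::-1])))
c=Z([(90,120),(432,178),(40,398),(394,460)],.06); print(c)
for i,j in((0,2),(1,3)): print("x ax",np.degrees(np.arctan2(*(c[i]-c[j])[1::-1])))
print("y ax",np.degrees(np.arctan2(*(c[0]-c[1])[1::-1])))
print("bore",Z([(188,277)],.06), "pivot",Z([(337,409)],.085),"pin base",Z([(258,190)],.06),"pin top",Z([(260,180)],.082))
print("rest end",Z([(530,263),(567,385),(315,445)],.079))
print("hub top",unproj(pt,[(180+212/5-.4,170+328/5-.4)],z=.066),"flange",unproj(pt,[(180+231/5-.4,170+334/5-.4)],z=.03))
```

```text
cam in tool [ 0.00058983 -0.08423842 -0.14219135] cam z in tool [-7.96803613e-04  3.25701647e-01  9.45472264e-01] [[306.08043566   0.         321.26674129]
 [  0.         306.08043566 201.46408667]
 [  0.           0.           1.        ]]
tang [[ 0.50811436 -0.04564741  0.05      ]
 [ 0.46273404 -0.07434041  0.05      ]] 32.304281575978585
[[ 0.58220619 -0.00474378  0.06      ]
 [ 0.543648   -0.20893327  0.06      ]
 [ 0.41642831  0.02755275  0.06      ]
 [ 0.37808423 -0.17809673  0.06      ]]
x ax -11.024164780488903
x ax -10.550548214725582
y ax 79.30645189331612
bore [[ 0.48638999 -0.06127648  0.06      ]] pivot [[ 0.40706593 -0.14275807  0.085     ]] pin base [[ 0.53795856 -0.10461918  0.06      ]] pin top [[ 0.54062198 -0.10375693  0.082     ]]
rest end [[ 0.48977379 -0.25953329  0.079     ]
 [ 0.41910253 -0.27633711  0.079     ]
 [ 0.38703674 -0.13013982  0.079     ]]
hub top [[0.49057882 0.34147715 0.066     ]] flange [[0.49054107 0.34037887 0.03      ]]
```

```bash
R='{"hand":100,"linear":[-0.0152,0.038,0],"twist":[0,0,0]}'; python3 -m creep '[{"hand":100,"linear":[-0.015,0.038,0.004],"twist":[0,0,0]},{"hand":100,"linear":[-0.015,0.038,0.004],"twist":[0,0,0]},{"hand":100,"linear":[-0.015,0.038,0.004],"twist":[0,0,0]},{"hand":100,"linear":[-0.015,0.038,0.004],"twist":[0,0,0]}]'
```

```text
time_s: 0.68
eef_pos: [0.335, 0.4791, 0.2152]
ee_rot: [-0.0, 0.818, 0.576, 0.0]
ft_force: [0.6, 0.2, 0.2]
finger_gap: 0.0856
```

```bash
python3 -m creep '[{"hand":100,"linear":[-0.019,0.035,0],"twist":[0,0,0]},{"hand":100,"linear":[-0.019,0.035,0],"twist":[0,0,0]},{"hand":100,"linear":[-0.019,0.035,0],"twist":[0,0,0]},{"hand":100,"linear":[-0.019,0.035,0],"twist":[0,0,0]},{"hand":100,"linear":[0,0,0],"twist":[0,0,0]}]'
python3 - <<'E'
from h import *
s=st(); p=arm.camera_params("wrist"); a,d=arm.capture("wrist"); cv2.imwrite("pics/w1.png",a); np.save("pics/w1.npy",d)
import json; json.dump({k:np.array(v).tolist() for k,v in p.items()},open("pics/w1.json","w"))
c=px("wrist",[[.4906,.341,.066],[.4906,.341,.03]]); print(c)
for r in arm.tip_of("wrist","carrier_hub"): print(np.round(r["point"],4),round(r["conf"],2))
E
```

```text
time_s: 1.1
eef_pos: [0.4467, 0.3534, 0.2157]
ee_rot: [0.002, 0.821, 0.571, 0.001]
ft_force: [0.9, -0.8, 0.6]
finger_gap: 0.0855
{'time_s': 1.1, 'eef_pos': [0.4467, 0.3534, 0.2157], 'ee_rot': [0.0024, 0.8211, 0.5707, 0.0005], 'ft_force': [0.9071, -0.7903, 0.5914], 'torque': [-0.0168, -0.047, -0.0218], 'finger_gap': 0.0855, 'joint_positions': [-0.838, 0.3292, 0.103, 1.76, -0.0327, 1.0539, 0.4904]}
[[322.18671418 231.15957823]
 [322.15069655 218.08716428]]
[0.6161 0.3571 0.0353] 0.79
[0.4843 0.3452 0.0464] 0.61
```

View pics/w1.png

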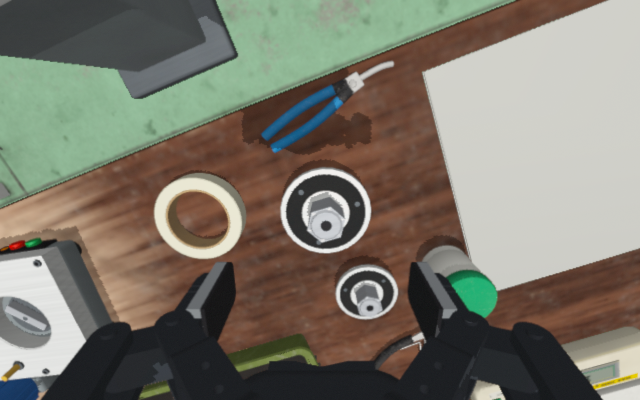

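Wrist view: the large carrier is at (326,212) with its hub top at about (326,226), and the small one is at (368,295). I'll zoom on the hexagon.

Run:
```python
from h import *
a=cv2.imread("pics/w1.png")
cv2.imwrite("pics/z3.png",cv2.resize(a[185:255,285:365],None,fx=8,fy=8,interpolation=cv2.INTER_CUBIC))
```

```text
(no output)
```

View pics/z3.png

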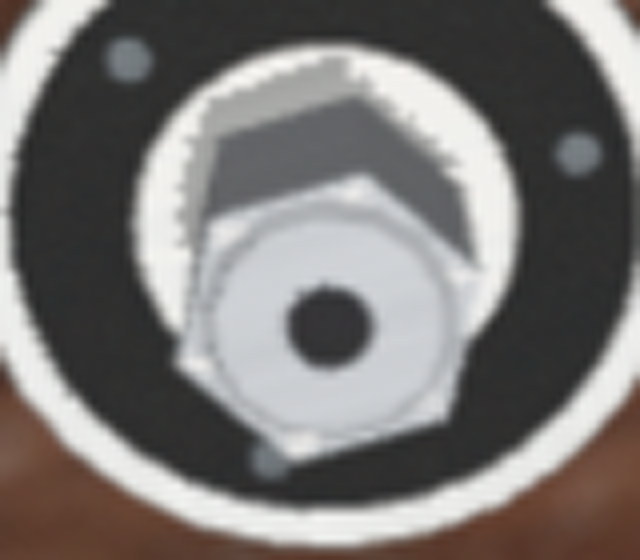

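Run:
```python
from h import *
import json
p=json.load(open("pics/w1.json"))
C=np.array([(205,222),(365,178),(480,270),(450,418),(293,462),(180,365)])/8-.44+[285,185]
w=unproj(p,C,z=.065); c=w.mean(0); print(c, np.linalg.norm(w-c,axis=1))
ang=np.degrees(np.arctan2((w-c)[:,1],(w-c)[:,0])); print(ang, ang%60)
print("hole",unproj(p,[np.array([329,326])/8-.44+[285,185]],z=.066))
s=arm.sense(); m=rot(s["ee_rot"]).as_matrix(); print("tool x yaw",np.degrees(np.arctan2(m[1,0],m[0,0])))
d=m.T@(np.array([c[0],c[1],s["eef_pos"][2]])-s["eef_pos"]);print(d)
# flange ellipse
a=cv2.imread("pics/w1.png")
d=np.load("pics/w1.npy"); v,u=np.mgrid[150:270,270:385]; P=unproj(p,np.c_[u.ravel(),v.ravel()],d[v,u].ravel())
k=(P[:,2]>.022)&(P[:,2]<.036)&(np.hypot(P[:,0]-.49,P[:,1]-.34)<.07); Q=P[k][:,:2].astype(np.float32); print("flange circ",cv2.minEnclosingCircle(Q), np.median(P[k][:,2]))
k=(P[:,2]>.058)&(np.hypot(P[:,0]-.49,P[:,1]-.34)<.04); Q=P[k][:,:2].astype(np.float32); print("hub circ",cv2.minEnclosingCircle(Q), np.median(P[k][:,2]))
```

```text
[0.48849275 0.34275141 0.065     ] [0.02104589 0.02029233 0.02074166 0.02125799 0.02094285 0.02044829]
[-151.18196017  146.77311511   89.78303464   28.6442008   -33.22588244
  -92.35361562] [28.81803983 26.77311511 29.78303464 28.6442008  26.77411756 27.64638438]
hole [[0.48878146 0.34266038 0.066     ]]
tool x yaw 69.98471754954997
[1.37937899e-04 4.98234557e-02 2.34780846e-05]
flange circ ((0.4890441596508026, 0.34321460127830505), 0.05226551741361618) 0.030168727703802266
hub circ ((0.488881379365921, 0.34292513132095337), 0.02062009833753109) 0.06537195536736345
```

Hub centre is (0.4888, 0.3428) with flat normals at 58.1° mod 60. The tang is at about 33° and the trimmer's yaw about -10.8°.

```bash
python3 -m creep '[{"hand":100,"linear":[0,0.025,0.03],"twist":[0,0,0]},{"hand":100,"linear":[0,0.025,0.03],"twist":[0,0,0]},{"hand":100,"linear":[0,0,0.03],"twist":[0,0,6]},{"hand":100,"linear":[0,0,0],"twist":[0,0,5.9]},{"hand":100,"linear":[0,0,0],"twist":[0,0,0]}]'
python3 - <<'E'
from h import *
s=st(); m=rot(s["ee_rot"]).as_matrix(); print(np.degrees(np.arctan2(m[1,0],m[0,0])), m[:,2], m.T@(np.array([.4888,.3428,.036])-s["eef_pos"]))
E
```

```text
time_s: 1.62
eef_pos: [0.4852, 0.3451, 0.123]
ee_rot: [0.0, 0.874, 0.486, -0.002]
ft_force: [-0.1, 0.7, 1.0]
finger_gap: 0.0854
{'time_s': 1.6167, 'eef_pos': [0.4852, 0.3451, 0.123], 'ee_rot': [0.0001, 0.8739, 0.4861, -0.0022], 'ft_force': [-0.1443, 0.738, 0.9882], 'torque': [-0.002, 0.0187, 0.0194], 'finger_gap': 0.0854, 'joint_positions': [-0.8095, 0.4755, 0.1485, 1.7865, -0.0879, 0.8902, 0.3938]}
58.1746982691014 [-0.00367369 -0.0023286  -0.99999054] [0.00023575 0.00442314 0.08694169]
```

```bash
python3 -m creep '[{"hand":100,"linear":[0,0.0042,0.02],"twist":[0,0,0]},{"hand":100,"linear":[0,0,0.035],"twist":[0,0,0]},{"hand":100,"linear":[0,0,0.02],"twist":[0,0,0]},{"hand":100,"linear":[0,0,0],"twist":[0,0,0]},{"hand":100,"linear":[0,0,0],"twist":[0,0,0]}]'
python3 - <<'E'
from h import *
s=st(); m=rot(s["ee_rot"]).as_matrix(); print(np.degrees(np.arctan2(m[1,0],m[0,0])), m[:,2], m.T@(np.array([.4888,.3428,.036])-s["eef_pos"]))
E
```

```text
time_s: 2.03
eef_pos: [0.4899, 0.3436, 0.0505]
ee_rot: [-0.0, 0.872, 0.489, -0.0]
ft_force: [-0.5, -0.2, 1.2]
finger_gap: 0.0854
{'time_s': 2.0333, 'eef_pos': [0.4899, 0.3436, 0.0505], 'ee_rot': [-0.0002, 0.8722, 0.4891, -0.0004], 'ft_force': [-0.5209, -0.2348, 1.2306], 'torque': [0.0517, -0.0324, 0.0035], 'finger_gap': 0.0854, 'joint_positions': [-0.7883, 0.574, 0.1313, 1.8285, -0.1058, 0.7465, 0.4222]}
58.56667360670795 [-9.47964433e-04  4.16109445e-05 -9.99999550e-01] [-0.00125412 -0.00056338  0.01453538]
```

```bash
python3 -m creep '[{"hand":100,"linear":[-0.001,-0.0005,0.0145],"twist":[0,0,0]},{"hand":100,"linear":[0,0,0],"twist":[0,0,0]},{"hand":45,"linear":[0,0,0],"twist":[0,0,0]},{"hand":45,"linear":[0,0,0],"twist":[0,0,0]},{"hand":20,"linear":[0,0,0],"twist":[0,0,0]}]' 40
python3 -m creep '[{"hand":20,"linear":[0,0,0],"twist":[0,0,0]},{"hand":20,"linear":[0,0,0],"twist":[0,0,0]},{"hand":20,"linear":[0,0,0],"twist":[0,0,0]},{"hand":20,"linear":[0,0,0],"twist":[0,0,0]}]' 60
python3 - <<'E'
from h import *
s=st(); m=rot(s["ee_rot"]).as_matrix(); print(np.degrees(np.arctan2(m[1,0],m[0,0])), m[:,2], m.T@(np.array([.4888,.3428,.036])-s["eef_pos"]))
a,d=arm.capture("wrist"); cv2.imwrite("pics/w2.png",a)
E
```

```text
time_s: 2.45
eef_pos: [0.4905, 0.3426, 0.0373]
ee_rot: [-0.0, 0.873, 0.488, 0.001]
ft_force: [-0.6, 0.1, -0.4]
finger_gap: 0.0518
time_s: 2.78
eef_pos: [0.4903, 0.3421, 0.037]
ee_rot: [-0.0, 0.873, 0.487, 0.001]
ft_force: [-0.9, -0.9, 7.0]
finger_gap: 0.035
{'time_s': 2.7833, 'eef_pos': [0.4903, 0.3421, 0.037], 'ee_rot': [-0.0002, 0.8732, 0.4874, 0.0007], 'ft_force': [-0.916, -0.8691, 6.9839], 'torque': [-0.1725, 0.3054, 0.0158], 'finger_gap': 0.035, 'joint_positions': [-0.7846, 0.5919, 0.129, 1.838, -0.1096, 0.717, 0.4235]}
58.33925786127984 [ 1.00715001e-03  9.85862130e-04 -9.99999007e-01] [-0.00021697 -0.00163729  0.00102708]
```

View pics/w2.png

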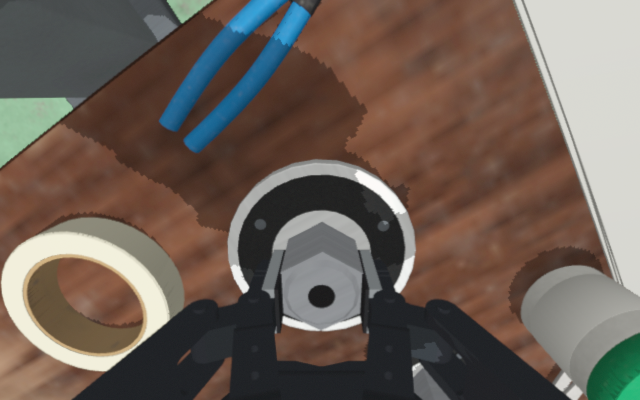

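Gripped: gap is 35 mm and the hub is centred between the pads at (321,296). Lifting and moving part-way, then looking at the bore.

```bash
python3 -m creep '[{"hand":20,"linear":[0,0,-0.03],"twist":[0,0,0]},{"hand":20,"linear":[0,0,-0.04],"twist":[0,0,0]},{"hand":20,"linear":[0,0,-0.041],"twist":[0,0,0]},{"hand":20,"linear":[0,0,-0.03],"twist":[0,0,0]},{"hand":20,"linear":[-0.015,0.009,0],"twist":[0,0,0]}]' 70
python3 -m creep '[{"hand":20,"linear":[-0.034,0.0205,0],"twist":[0,0,0]},{"hand":20,"linear":[-0.034,0.0205,0],"twist":[0,0,0]},{"hand":20,"linear":[-0.034,0.0205,0],"twist":[0,0,0]},{"hand":20,"linear":[-0.034,0.0205,0],"twist":[0,0,0]},{"hand":20,"linear":[-0.02,0.012,0],"twist":[0,0,0]}]'
python3 -m creep '[{"hand":20,"linear":[-0.01,0.006,0],"twist":[0,0,0]},{"hand":20,"linear":[0,0,0],"twist":[0,0,0]},{"hand":20,"linear":[0,0,0],"twist":[0,0,0]}]'
python3 - <<'E'
from h import *
import json
s=st(); p=arm.camera_params("wrist"); json.dump({k:np.array(v).tolist() for k,v in p.items()},open("pics/w3.json","w"))
a,d=arm.capture("wrist"); cv2.imwrite("pics/w3.png",a); np.save("pics/w3.npy",d)
a,d=arm.capture("top"); cv2.imwrite("pics/t3.png",a)
m=rot(s["ee_rot"]).as_matrix();print(np.degrees(np.arctan2(m[1,0],m[0,0])),px("wrist",[[.486,-.061,.06]]))
for q in("seat","tang_top"):
  for r in arm.tip_of("wrist",q): print(q,np.round(r["point"],4),round(r["conf"],2))
E
```

```text
time_s: 3.25
eef_pos: [0.4916, 0.33, 0.1836]
ee_rot: [-0.002, 0.872, 0.489, 0.006]
ft_force: [1.5, 2.0, -5.6]
finger_gap: 0.0343
time_s: 3.67
eef_pos: [0.4866, 0.1368, 0.1764]
ee_rot: [0.001, 0.874, 0.486, -0.001]
ft_force: [-0.3, -0.5, -5.8]
finger_gap: 0.0345
time_s: 3.92
eef_pos: [0.4874, 0.1307, 0.1767]
ee_rot: [-0.0, 0.873, 0.487, -0.0]
ft_force: [0.6, 1.6, -5.6]
finger_gap: 0.0345
{'time_s': 3.9167, 'eef_pos': [0.4874, 0.1307, 0.1767], 'ee_rot': [-0.0003, 0.8734, 0.487, -0.0001], 'ft_force': [0.5785, 1.5972, -5.5594], 'torque': [0.1127, -0.0156, 0.0621], 'finger_gap': 0.0345, 'joint_positions': [-0.5478, 0.2654, 0.2281, 1.9606, -0.0751, 0.9238, 0.7353]}
58.29161136364127 [[155.99487279 291.02257192]]
seat [ 0.4825 -0.0617  0.0587] 0.9
tang_top [ 0.4827 -0.0646  0.0479] 0.91
```

View pics/w3.png

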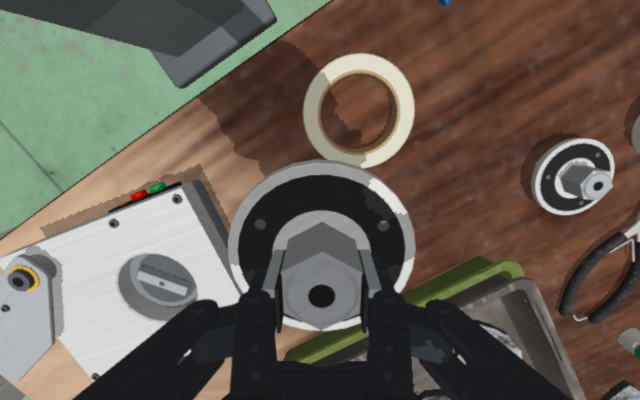

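```bash
cat > rect.py <<'E'
from h import *
def rect(img,p,c,half,z,res=.0003):
    n=int(2*half/res); # col right = -y, row down = -x
    i,j=np.mgrid[0:n,0:n]; X=c[0]+half-i*res; Y=c[1]+half-j*res
    r,_=cv2.Rodrigues(np.array(p["R"])); P=np.stack([X,Y,np.full(X.shape,z)],-1).reshape(-1,1,3)
    uv=cv2.projectPoints(P,r,np.array(p["t"],float),np.array(p["camera_matrix"]),np.array(p["D"]))[0].reshape(n,n,2).astype(np.float32)
    return cv2.remap(img,uv,None,cv2.INTER_CUBIC)
E
python3 - <<'E'
from rect import *
import json
pw=json.load(open("pics/w3.json")); pt=arm.camera_params("top")
W=cv2.imread("pics/w3.png");T=cv2.imread("pics/top0.png"); c=(.486,-.061)
o=[rect(W,pw,c,.055,.06),rect(T,pt,c,.055,.06),]
o2=[rect(W,pw,c,.055,.05),rect(T,pt,c,.055,.05)]
v=np.vstack([np.hstack(o),np.hstack(o2)])
print(v.shape)
n=o[0].shape[0]
for k in range(4):
    cy=(k//2)*n+n//2; cx=(k%2)*n+n//2
    if k<2: cv2.circle(v,(cx,cy),int(.04/.0003),(0,0,255),1)
    else:
        cv2.circle(v,(cx,cy),2,(0,0,255),-1)
cv2.imwrite("pics/r3.png",cv2.resize(v,(600,600)))
E
```

```text
(732, 732, 3)
```

View pics/r3.png

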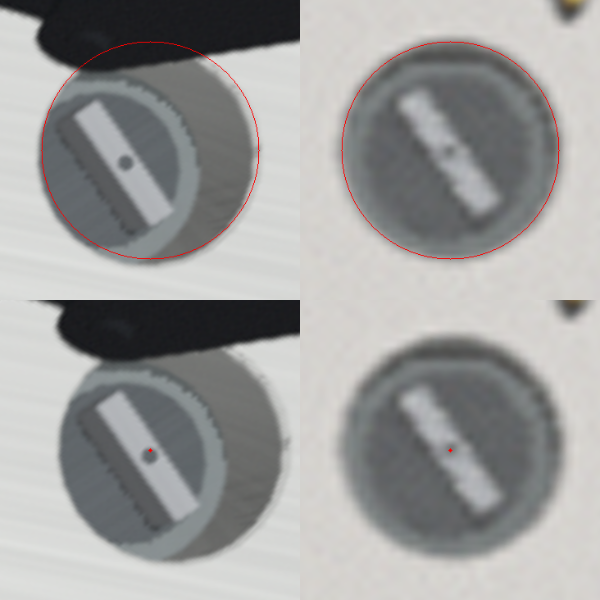

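Run:
```python
from rect import *
import json
p=json.load(open("pics/w3.json")); s=arm.sense(); e=np.array(s["eef_pos"]); m=rot(s["ee_rot"]).as_matrix()
a=cv2.imread("pics/w3.png")
z=e[2]-.037+.066
h=unproj(p,[(321.2,296)],z=z)[0]; print("hub hole",h,"in tool",m.T@(h-e))
# flange from depth
d=np.load("pics/w3.npy"); v,u=np.mgrid[150:345,215:430]; P=unproj(p,np.c_[u.ravel(),v.ravel()],d[v,u].ravel())
zf=e[2]-.037+.03; k=(abs(P[:,2]-zf)<.006); Q=P[k][:,:2].astype(np.float32); c,r=cv2.minEnclosingCircle(Q); print("flange",c,r,np.median(P[k,2]), "in tool",m.T@(np.array([*c,e[2]])-e))
cv2.imwrite("pics/z4.png",cv2.resize(a[150:350,200:440],None,fx=3,fy=3,interpolation=cv2.INTER_CUBIC))
```

```text
hub hole [0.48642974 0.13173001 0.20556115] in tool [-0.00093653 -0.0005778  -0.02899982]
flange (0.4864795207977295, 0.1318814605474472) 0.05235067009925842 0.1697596269608155 in tool [-7.84207189e-04 -6.00637036e-04  2.11436834e-07]
```

View pics/z4.png

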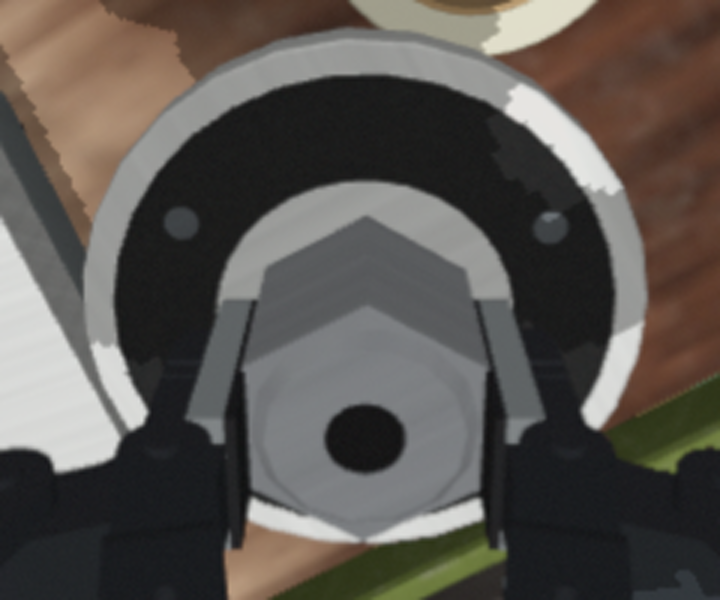

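```bash
python3 -m creep '[{"hand":20,"linear":[-0.033,0.02,0],"twist":[0,0,0]},{"hand":20,"linear":[-0.033,0.02,0],"twist":[0,0,0]},{"hand":20,"linear":[-0.033,0.02,0],"twist":[0,0,0]},{"hand":20,"linear":[-0.033,0.02,0],"twist":[0,0,0]},{"hand":20,"linear":[-0.022,0.013,0],"twist":[0,0,0]}]'
python3 -m creep '[{"hand":20,"linear":[-0.01,0.006,0],"twist":[0,0,0]},{"hand":20,"linear":[0,0,0],"twist":[0,0,-4.8]},{"hand":20,"linear":[0,0,0],"twist":[0,0,0]},{"hand":20,"linear":[0,0,0],"twist":[0,0,0]}]'
cat > g.py <<'E'
from h import *
import sys
s=st(); m=rot(s["ee_rot"]).as_matrix(); t=[float(x) for x in sys.argv[1:4]]
print("yaw",np.degrees(np.arctan2(m[1,0],m[0,0])).round(2),"tilt",m[:2,2].round(4),"to go",(m.T@(np.array(t)-s["eef_pos"])).round(4))
E
python3 g.py .4855 -.0613 .107
```

```text
time_s: 4.53
eef_pos: [0.4858, -0.0523, 0.1769]
ee_rot: [0.001, 0.873, 0.487, -0.0]
ft_force: [0.2, 0.5, -5.7]
finger_gap: 0.0347
time_s: 4.87
eef_pos: [0.4861, -0.06, 0.1767]
ee_rot: [-0.0, 0.852, 0.523, 0.0]
ft_force: [-0.3, 1.3, -5.6]
finger_gap: 0.0351
{'time_s': 4.8667, 'eef_pos': [0.4861, -0.06, 0.1767], 'ee_rot': [-0.0002, 0.8521, 0.5233, 0.0001], 'ft_force': [-0.3173, 1.2574, -5.5764], 'torque': [-0.0192, -0.0004, 0.039], 'finger_gap': 0.0351, 'joint_positions': [-0.244, 0.2429, 0.3171, 1.9983, -0.0953, 0.9144, 1.2242]}
yaw 63.11 tilt [-0.0001  0.0004] to go [-0.0015  0.0001  0.0697]
```

```bash
python3 -m creep '[{"hand":20,"linear":[-0.0015,0,0.03],"twist":[0,0,0]},{"hand":20,"linear":[0,0,0.03],"twist":[0,0,0]},{"hand":20,"linear":[0,0,0.008],"twist":[0,0,0]},{"hand":20,"linear":[0,0,0],"twist":[0,0,0]},{"hand":20,"linear":[0,0,0],"twist":[0,0,0]}]'
python3 g.py .4855 -.0613 .104
```

```text
time_s: 5.28
eef_pos: [0.4854, -0.0617, 0.1091]
ee_rot: [-0.0, 0.852, 0.524, -0.0]
ft_force: [-0.8, -0.6, -5.3]
finger_gap: 0.035
{'time_s': 5.2833, 'eef_pos': [0.4854, -0.0617, 0.1091], 'ee_rot': [-0.0002, 0.8519, 0.5236, -0.0003], 'ft_force': [-0.8432, -0.6057, -5.3061], 'torque': [0.0177, -0.0536, -0.0179], 'finger_gap': 0.035, 'joint_positions': [-0.2166, 0.3414, 0.2981, 2.0628, -0.1435, 0.7572, 1.2722]}
yaw 63.15 tilt [-0.0007 -0.0001] to go [ 0.0004 -0.0001  0.0051]
```

Run:
```python
from h import *
for c in("wrist","side"):
    a,d=arm.capture(c); cv2.imwrite(f"pics/{c}5.png",a)
a=cv2.imread("pics/side5.png"); cv2.imwrite("pics/z5.png",cv2.resize(a[140:230,280:400],None,fx=6,fy=6,interpolation=cv2.INTER_CUBIC))
```

```text
(no output)
```

View pics/z5.png

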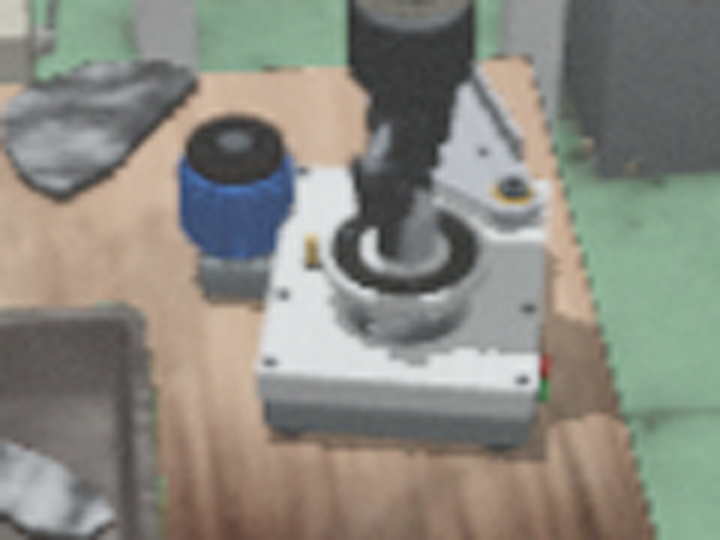

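View pics/wrist5.png

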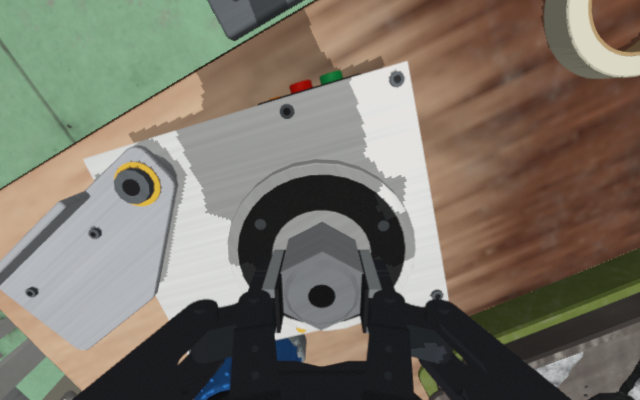

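Views show the carrier poised above the bore: flange centre at about (405,250) in the side zoom. I'll lower it gently while watching force.

```bash
python3 -m creep '[{"hand":20,"linear":[0.0002,0,0.006],"twist":[0,0,0]},{"hand":20,"linear":[0,0,0.004],"twist":[0,0,0]},{"hand":20,"linear":[0,0,0.002],"twist":[0,0,0]},{"hand":20,"linear":[0,0,0],"twist":[0,0,0]}]'
python3 g.py .4855 -.0613 .077
```

```text
time_s: 5.72
eef_pos: [0.4849, -0.0621, 0.0965]
ee_rot: [-0.0, 0.852, 0.524, -0.0]
ft_force: [0.1, 0.6, -5.6]
finger_gap: 0.0348
{'time_s': 5.7167, 'eef_pos': [0.4849, -0.0621, 0.0965], 'ee_rot': [-0.0002, 0.852, 0.5235, -0.0002], 'ft_force': [0.1126, 0.5949, -5.5941], 'torque': [0.0353, -0.0166, 0.0143], 'finger_gap': 0.0348, 'joint_positions': [-0.2097, 0.3612, 0.2922, 2.0735, -0.1538, 0.7274, 1.282]}
yaw 63.14 tilt [-0.0006  0.0001] to go [0.001  0.0002 0.0195]
```

```bash
python3 -m creep '[{"hand":20,"linear":[0.001,0.0002,0.002],"twist":[0,0,0]},{"hand":20,"linear":[0,0,0.002],"twist":[0,0,0]},{"hand":20,"linear":[0,0,0.001],"twist":[0,0,0]},{"hand":20,"linear":[0,0,0],"twist":[0,0,0]}]'
python3 g.py .4855 -.0613 .077
```

```text
time_s: 6.05
eef_pos: [0.4857, -0.0613, 0.0915]
ee_rot: [-0.0, 0.852, 0.524, -0.0]
ft_force: [-0.7, 0.7, -4.9]
finger_gap: 0.0347
{'time_s': 6.05, 'eef_pos': [0.4857, -0.0613, 0.0915], 'ee_rot': [-0.0001, 0.852, 0.5236, -0.0002], 'ft_force': [-0.6794, 0.7251, -4.9055], 'torque': [0.02, -0.0228, -0.0038], 'finger_gap': 0.0347, 'joint_positions': [-0.2085, 0.3703, 0.2894, 2.0757, -0.1579, 0.7164, 1.284]}
yaw 63.15 tilt [-0.0005  0.    ] to go [-0.     -0.0002  0.0145]
```

```bash
python3 -m creep '[{"hand":20,"linear":[0,0,0.002],"twist":[0,0,0]},{"hand":20,"linear":[0,0,0.002],"twist":[0,0,0]},{"hand":20,"linear":[0,0,0.002],"twist":[0,0,0]},{"hand":20,"linear":[0,0,0],"twist":[0,0,0]}]'
python3 g.py .4855 -.0613 .077
```

```text
time_s: 6.38
eef_pos: [0.4856, -0.0613, 0.0853]
ee_rot: [-0.0, 0.852, 0.524, -0.0]
ft_force: [-0.3, -0.3, -6.4]
finger_gap: 0.0345
{'time_s': 6.3833, 'eef_pos': [0.4856, -0.0613, 0.0853], 'ee_rot': [-0.0002, 0.852, 0.5236, -0.0003], 'ft_force': [-0.2802, -0.3088, -6.3566], 'torque': [0.0299, -0.0554, 0.0607], 'finger_gap': 0.0345, 'joint_positions': [-0.2053, 0.3805, 0.2861, 2.0802, -0.1629, 0.7023, 1.2884]}
yaw 63.15 tilt [-0.0007  0.    ] to go [ 0.     -0.0001  0.0083]
```

```bash
python3 -m creep '[{"hand":20,"linear":[0,0,0.0015],"twist":[0,0,0]},{"hand":20,"linear":[0,0,0.0015],"twist":[0,0,0]},{"hand":20,"linear":[0,0,0.001],"twist":[0,0,0]},{"hand":20,"linear":[0,0,0],"twist":[0,0,0]}]'
python3 g.py .4855 -.0613 .077
```

```text
time_s: 6.72
eef_pos: [0.4857, -0.0613, 0.0816]
ee_rot: [-0.0, 0.852, 0.524, -0.0]
ft_force: [0.1, -1.0, -5.1]
finger_gap: 0.0347
{'time_s': 6.7167, 'eef_pos': [0.4857, -0.0613, 0.0816], 'ee_rot': [-0.0001, 0.852, 0.5236, -0.0001], 'ft_force': [0.0604, -1.0029, -5.0585], 'torque': [0.0253, 0.0102, 0.0325], 'finger_gap': 0.0347, 'joint_positions': [-0.2031, 0.3869, 0.2839, 2.0826, -0.1661, 0.6933, 1.2912]}
yaw 63.15 tilt [-0.0003  0.    ] to go [-0.0001 -0.0002  0.0046]
```

Past the tang with no contact force. Continuing to flange contact.

```bash
python3 -m creep '[{"hand":20,"linear":[0,0,0.0015],"twist":[0,0,0]},{"hand":20,"linear":[0,0,0.0015],"twist":[0,0,0]},{"hand":20,"linear":[0,0,0.001],"twist":[0,0,0]},{"hand":20,"linear":[0,0,0],"twist":[0,0,0]}]'
python3 g.py .4855 -.0613 .077
```

```text
time_s: 7.05
eef_pos: [0.4857, -0.0613, 0.0775]
ee_rot: [-0.0, 0.852, 0.524, -0.0]
ft_force: [-0.3, -0.4, -5.3]
finger_gap: 0.0349
{'time_s': 7.05, 'eef_pos': [0.4857, -0.0613, 0.0775], 'ee_rot': [-0.0001, 0.852, 0.5236, -0.0002], 'ft_force': [-0.2535, -0.4074, -5.2898], 'torque': [-0.0325, 0.0253, 0.0246], 'finger_gap': 0.0349, 'joint_positions': [-0.2009, 0.3937, 0.2815, 2.0853, -0.1694, 0.6841, 1.2941]}
yaw 63.15 tilt [-0.0004  0.    ] to go [-0.0001 -0.0001  0.0005]
```

```bash
python3 -m creep '[{"hand":20,"linear":[0,0,0.001],"twist":[0,0,0]},{"hand":20,"linear":[0,0,0.0005],"twist":[0,0,0]},{"hand":20,"linear":[0,0,0],"twist":[0,0,0]}]'
python3 g.py .4855 -.0613 .077
```

```text
time_s: 7.3
eef_pos: [0.4859, -0.0614, 0.077]
ee_rot: [-0.0, 0.852, 0.523, 0.0]
ft_force: [-3.8, 0.5, 5.1]
finger_gap: 0.0348
{'time_s': 7.3, 'eef_pos': [0.4859, -0.0614, 0.077], 'ee_rot': [-0.0001, 0.852, 0.5235, 0.0002], 'ft_force': [-3.8312, 0.5399, 5.0824], 'torque': [0.243, 0.6868, 0.0476], 'finger_gap': 0.0348, 'joint_positions': [-0.2, 0.3945, 0.2811, 2.0856, -0.1706, 0.6825, 1.2952]}
yaw 63.13 tilt [0.0002 0.0005] to go [-0.0001 -0.0004  0.    ]
```

Contact at z=0.077, exactly the home height. Releasing and backing up.

```bash
python3 -m creep '[{"hand":60,"linear":[0,0,0],"twist":[0,0,0]},{"hand":60,"linear":[0,0,0],"twist":[0,0,0]},{"hand":80,"linear":[0,0,0],"twist":[0,0,0]},{"hand":80,"linear":[0,0,-0.005],"twist":[0,0,0]},{"hand":80,"linear":[0,0,-0.03],"twist":[0,0,0]}]'
python3 -m creep '[{"hand":80,"linear":[0,0,-0.04],"twist":[0,0,0]},{"hand":80,"linear":[0,0,-0.04],"twist":[0,0,0]},{"hand":80,"linear":[0,-0.03,-0.02],"twist":[0,0,0]},{"hand":80,"linear":[0,-0.03,0],"twist":[0,0,0]},{"hand":20,"linear":[0,0,0],"twist":[0,0,0]}]'
python3 - <<'E'
from h import *
import json
st(); p=arm.camera_params("wrist"); json.dump({k:np.array(v).tolist() for k,v in p.items()},open("pics/w6.json","w"))
for c in("wrist","side"):
    a,d=arm.capture(c); cv2.imwrite(f"pics/{c}6.png",a); np.save(f"pics/{c}6.npy",d)
for r in arm.tip_of("wrist","rest_corner"): print(np.round(r["point"],4),round(r["conf"],2))
for r in arm.tip_of("wrist","carrier_flange"): print(np.round(r["point"],4),round(r["conf"],2))
a=cv2.imread("pics/side6.png"); cv2.imwrite("pics/z6.png",cv2.resize(a[140:230,280:400],None,fx=6,fy=6,interpolation=cv2.INTER_CUBIC))
E
```

```text
time_s: 7.72
eef_pos: [0.4833, -0.061, 0.1085]
ee_rot: [-0.002, 0.852, 0.524, -0.003]
ft_force: [-0.5, 0.7, 0.8]
finger_gap: 0.0688
time_s: 8.13
eef_pos: [0.429, -0.0325, 0.2126]
ee_rot: [-0.001, 0.852, 0.524, 0.001]
ft_force: [-0.7, -0.2, -0.5]
finger_gap: 0.0575
{'time_s': 8.1333, 'eef_pos': [0.429, -0.0325, 0.2126], 'ee_rot': [-0.0008, 0.8516, 0.5242, 0.0006], 'ft_force': [-0.6501, -0.2052, -0.4728], 'torque': [-0.0293, -0.0141, 0.0298], 'finger_gap': 0.0575, 'joint_positions': [-0.321, 0.0876, 0.3073, 2.0809, -0.0344, 0.9772, 1.1078]}
[ 0.407  -0.2632  0.0871] 0.56
[ 0.4842 -0.058   0.0633] 0.57
```

View pics/z6.png

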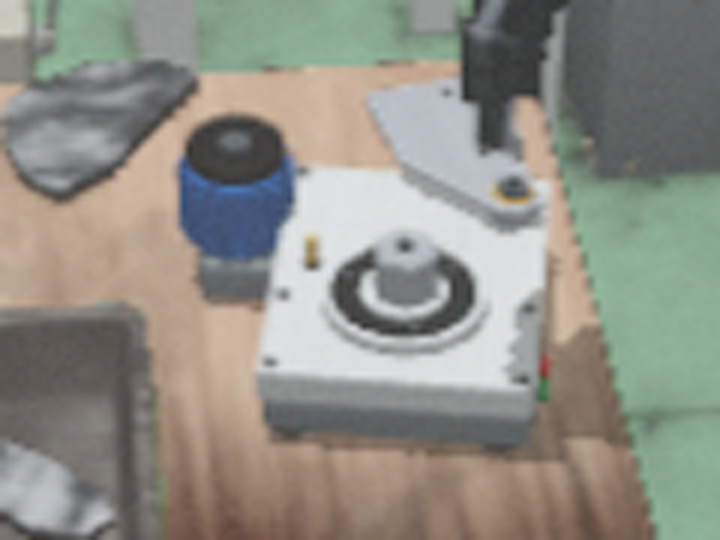

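View pics/wrist6.png

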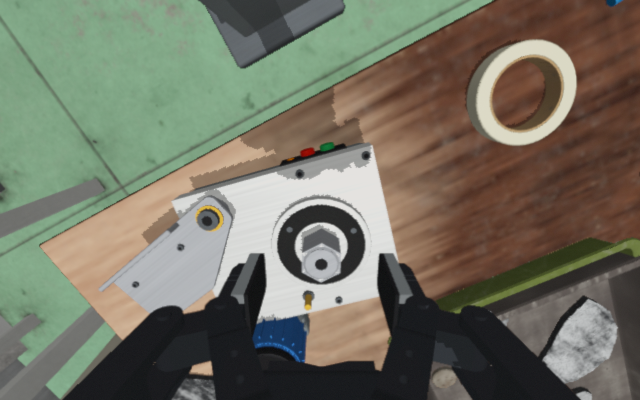

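Side zoom: the carrier sits flat with its flange on the top plate, and the rest is still parked. Measuring the lip line, flange height and motor can.

Run:
```python
from h import *
import json
p=json.load(open("pics/w6.json")); d=np.load("pics/wrist6.npy")
v,u=np.mgrid[0:400,0:640]; P=unproj(p,np.c_[u.ravel(),v.ravel()],d.ravel()); ok=d.ravel()>0
def sel(c,r,z0,z1): return P[ok&(np.hypot(P[:,0]-c[0],P[:,1]-c[1])<r)&(P[:,2]>z0)&(P[:,2]<z1)]
f=sel((.4857,-.0613),.048,.06,.08); f=f[np.hypot(f[:,0]-.4857,f[:,1]+.0613)>.03]
A=np.c_[f[:,:2],np.ones(len(f))]; print("flange plane",np.linalg.lstsq(A,f[:,2],rcond=None)[0],np.median(f[:,2]))
t=sel((.42,-.03),.03,.05,.07); print("top plate z",np.median(t[:,2]))
pl=sel((.44,-.22),.12,.072,.084); print("plate",len(pl),np.median(pl[:,2]),pl.min(0),pl.max(0))
lp=sel((.42,-.22),.12,.094,.104); lp=lp[lp[:,1]<-.165]
print("lip",len(lp),lp.min(0),lp.max(0)); c=lp[:,:2].mean(0); w=np.linalg.svd(lp[:,:2]-c)[2][0]; w*=-np.sign(w[1]); print(c,w,np.degrees(np.arctan2(w[1],w[0])))
k=sel((.6,-.15),.09,.1,.115); print("can",len(k),k.min(0) if len(k) else 0,k.max(0) if len(k) else 0)
d=np.load("pics/top0.npy");p=arm.camera_params("top");P=unproj(p,np.c_[u.ravel(),v.ravel()],d.ravel()); ok=d.ravel()>0
k=sel((.6,-.15),.09,.1,.115); print("can top",len(k),k.min(0),k.max(0))
lp=sel((.42,-.22),.12,.094,.106);lp=lp[lp[:,1]<-.165]; print("lip top",len(lp),lp.min(0),lp.max(0)); c=lp[:,:2].mean(0); w=np.linalg.svd(lp[:,:2]-c)[2][0]; print(c,w)
a=cv2.imread("pics/wrist6.png");cv2.imwrite("pics/z7.png",cv2.resize(a[180:330,90:250],None,fx=4.5,fy=4.5,interpolation=cv2.INTER_CUBIC))
```

```text
flange plane [-0.00047985 -0.00127735  0.07042935] 0.07028459077839659
top plate z 0.0597633670785224
plate 7110 0.0788847451299371 [ 0.38512134 -0.27327153  0.07206716] [ 0.54703763 -0.1217754   0.08398971]
lip 502 [ 0.39358999 -0.27409141  0.0940493 ] [ 0.4183502  -0.17179598  0.1007869 ]
[ 0.40512224 -0.21888884] [ 0.20000631 -0.97979461] -78.46267225624398
can 457 [ 0.5485666  -0.17316339  0.10000385] [ 0.57848067 -0.13988217  0.10948484]
can top 410 [ 0.55209548 -0.2060776   0.10014343] [ 0.61487005 -0.13928251  0.11243984]
lip top 64 [ 0.39627038 -0.27090789  0.09444192] [ 0.41996204 -0.17178662  0.10269404]
[ 0.4076416  -0.21939304] [ 0.205251   -0.97870937]
```

View pics/z7.png

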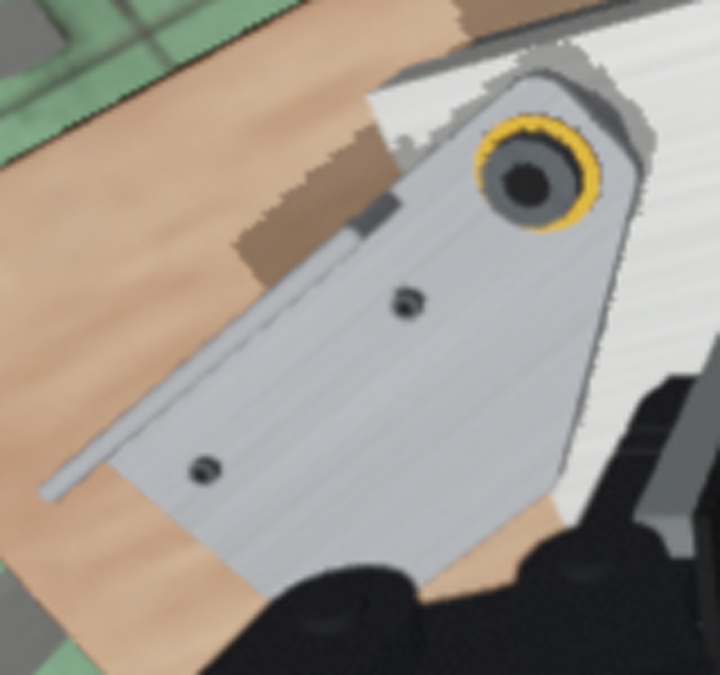

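Carrier confirmed home (flange top at 0.070, level). Lip direction is -78.4°, so the joint is at about 0.27. Next: close the fingers, go around outside the lip and turn to face it.

```bash
python3 -m creep '[{"hand":0,"linear":[-0.039,0.008,0],"twist":[0,0,0]},{"hand":0,"linear":[-0.039,0.008,0],"twist":[0,0,0]},{"hand":0,"linear":[-0.039,0.008,0],"twist":[0,0,0]},{"hand":0,"linear":[-0.039,0.008,0],"twist":[0,0,0]},{"hand":0,"linear":[-0.039,0.008,0],"twist":[0,0,0]}]'
python3 -m creep '[{"hand":0,"linear":[-0.035,0.006,0],"twist":[0,0,0]},{"hand":0,"linear":[0,0,0],"twist":[0,0,6.5]},{"hand":0,"linear":[0,0,0],"twist":[0,0,6.5]},{"hand":0,"linear":[0,0,0],"twist":[0,0,6.5]},{"hand":0,"linear":[0,0,0],"twist":[0,0,6.5]}]'
python3 -m creep '[{"hand":0,"linear":[0,0,0],"twist":[0,0,6.5]},{"hand":0,"linear":[0,0,0],"twist":[0,0,6.5]},{"hand":0,"linear":[0,0,0],"twist":[0,0,6.5]},{"hand":0,"linear":[0,0,0],"twist":[0,0,6]},{"hand":0,"linear":[0,0,0],"twist":[0,0,0]}]'
python3 g.py .3657 -.264 .081
```

```text
time_s: 8.75
eef_pos: [0.3794, -0.2288, 0.2111]
ee_rot: [0.0, 0.852, 0.523, -0.0]
ft_force: [1.0, -0.5, -0.7]
finger_gap: 0.0001
time_s: 9.17
eef_pos: [0.3695, -0.2615, 0.2108]
ee_rot: [0.0, 0.949, 0.315, -0.001]
ft_force: [-0.2, 0.7, -0.1]
finger_gap: -0.0003
time_s: 9.58
eef_pos: [0.3697, -0.2611, 0.2109]
ee_rot: [0.0, 0.995, 0.099, -0.001]
ft_force: [0.3, -0.1, -0.2]
finger_gap: -0.0002
{'time_s': 9.5833, 'eef_pos': [0.3697, -0.2611, 0.2109], 'ee_rot': [0.0004, 0.9951, 0.0987, -0.0007], 'ft_force': [0.3186, -0.1281, -0.2033], 'torque': [0.0072, -0.0085, -0.0206], 'finger_gap': -0.0002, 'joint_positions': [-0.0665, 0.1406, 0.6423, 2.0525, -0.0996, 0.9792, 0.8246]}
yaw 11.33 tilt [-0.0012 -0.0009] to go [-0.0043  0.002   0.1299]
```

```bash
python3 -m creep '[{"hand":0,"linear":[-0.0045,0.002,0.03],"twist":[0,0,0]},{"hand":0,"linear":[0,0,0.035],"twist":[0,0,0]},{"hand":0,"linear":[0,0,0.035],"twist":[0,0,0]},{"hand":0,"linear":[0,0,0.03],"twist":[0,0,0]},{"hand":0,"linear":[0,0,0],"twist":[0,0,0]}]'
python3 g.py .3657 -.264 .081
python3 - <<'E'
from h import *
a,d=arm.capture("wrist"); cv2.imwrite("pics/w8.png",a)
E
```

```text
time_s: 10.0
eef_pos: [0.3625, -0.2619, 0.0766]
ee_rot: [-0.002, 0.995, 0.103, -0.004]
ft_force: [-1.9, 0.6, 0.1]
finger_gap: -0.0002
{'time_s': 10.0, 'eef_pos': [0.3625, -0.2619, 0.0766], 'ee_rot': [-0.0016, 0.9947, 0.1031, -0.0042], 'ft_force': [-1.9418, 0.6275, 0.1094], 'torque': [0.0282, 0.0529, 0.0318], 'finger_gap': -0.0002, 'joint_positions': [0.0552, 0.3721, 0.563, 2.1891, -0.3143, 0.6668, 1.0451]}
yaw 11.83 tilt [-0.0087  0.0024] to go [ 0.0026  0.0027 -0.0044]
```

View pics/w8.png

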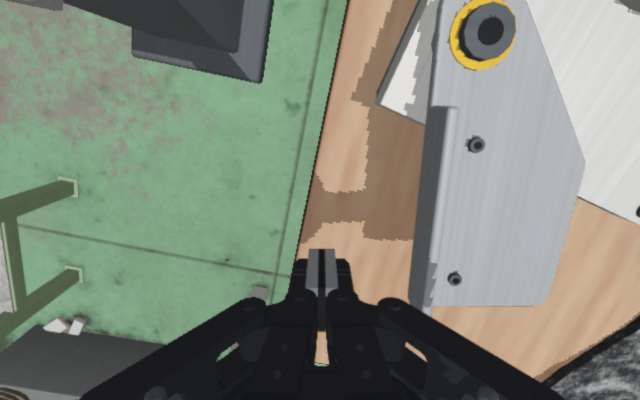

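Fingers at (322,270), lip face at about (420,250), parallel. I'll approach to contact, then sweep the arc.

```bash
python3 -m creep '[{"hand":0,"linear":[0.010,0.002,-0.003],"twist":[0,0,0]},{"hand":0,"linear":[0.01,0,0],"twist":[0,0,0]},{"hand":0,"linear":[0.01,0,0],"twist":[0,0,0]},{"hand":0,"linear":[0.006,0,0],"twist":[0,0,0]},{"hand":0,"linear":[0,0,0],"twist":[0,0,0]}]'
python3 g.py .3657 -.264 .081
python3 -m creep '[{"hand":0,"linear":[0.0077,0.002,0],"twist":[0,0,-4]},{"hand":0,"linear":[0.0077,0.002,0],"twist":[0,0,-4]},{"hand":0,"linear":[0.0077,0.002,0],"twist":[0,0,-4]},{"hand":0,"linear":[0,0,0],"twist":[0,0,0]}]'
cat > pr.py <<'E'
from h import *
s=st(); e=np.array(s["eef_pos"]); m=rot(s["ee_rot"]).as_matrix(); y=np.arctan2(m[1,0],m[0,0])-np.pi/2
ex=np.array([np.cos(y),np.sin(y)]);ey=np.array([-np.sin(y),np.cos(y)]); r=e[:2]-[.407,-.143]
print("lip dir if parallel",np.degrees(y).round(1),"joint",1.45+y+np.radians(10.8),"local",(r@ex).round(4),(r@ey).round(4),"force local",np.dot(s["ft_force"][:2],ex).round(2),np.dot(s["ft_force"][:2],ey).round(2))
E
python3 pr.py
```

```text
time_s: 10.47
eef_pos: [0.4039, -0.2574, 0.0854]
ee_rot: [0.001, 0.995, 0.103, 0.001]
ft_force: [-0.1, 0.9, 0.0]
finger_gap: 0.0006
{'time_s': 10.4667, 'eef_pos': [0.4039, -0.2574, 0.0854], 'ee_rot': [0.0006, 0.9947, 0.1028, 0.0014], 'ft_force': [-0.0555, 0.8715, 0.0325], 'torque': [0.0013, -0.0003, 0.0411], 'finger_gap': 0.0006, 'joint_positions': [0.0189, 0.3961, 0.5569, 2.1198, -0.3219, 0.7035, 0.9948]}
yaw 11.8 tilt [ 0.0029 -0.0008] to go [-0.0388 -0.0014  0.0043]
time_s: 10.8
eef_pos: [0.4264, -0.2568, 0.0847]
ee_rot: [0.0, 0.978, 0.207, 0.001]
ft_force: [-0.2, -0.4, 0.8]
finger_gap: 0.0
{'time_s': 10.8, 'eef_pos': [0.4264, -0.2568, 0.0847], 'ee_rot': [0.0001, 0.9783, 0.2072, 0.0006], 'ft_force': [-0.1906, -0.4104, 0.7645], 'torque': [-0.0211, -0.0481, 0.0157], 'finger_gap': 0.0, 'joint_positions': [0.0532, 0.4163, 0.4931, 2.0728, -0.2961, 0.7183, 1.1531]}
lip dir if parallel -66.1 joint 0.4851679894078158 local 0.1119 -0.0285 force local 0.3 -0.34
```

Run:
```python
from h import *
a,d=arm.capture("wrist"); cv2.imwrite("pics/w9.png",a)
```

```text
(no output)
```

View pics/w9.png

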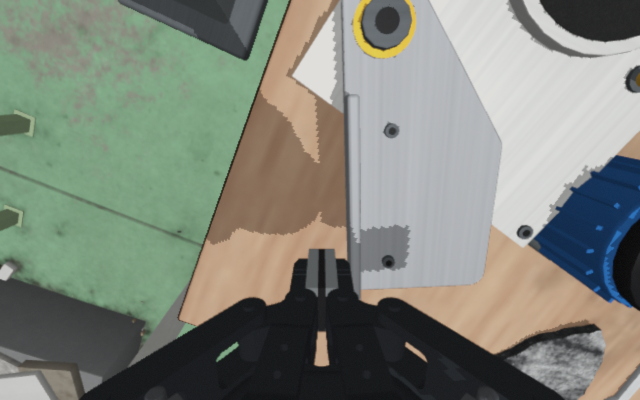

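Contact: the finger's side is against the lip at about (350,280), and the rest is swinging. Continuing the arc.

```bash
python3 -m creep '[{"hand":0,"linear":[0.0078,0.0017,0],"twist":[0,0,-4]},{"hand":0,"linear":[0.0078,0.0017,0],"twist":[0,0,-4]},{"hand":0,"linear":[0.0078,0.0017,0],"twist":[0,0,-4]},{"hand":0,"linear":[0.0078,0.0017,0],"twist":[0,0,-4]},{"hand":0,"linear":[0.0078,0.0017,0],"twist":[0,0,-4]}]'
python3 pr.py
python3 -m creep '[{"hand":0,"linear":[0.0078,0.0017,0],"twist":[0,0,-4]},{"hand":0,"linear":[0.0078,0.0017,0],"twist":[0,0,-4]},{"hand":0,"linear":[0.0078,0.0017,0],"twist":[0,0,-4]},{"hand":0,"linear":[0.0078,0.0017,0],"twist":[0,0,-4]},{"hand":0,"linear":[0,0,0],"twist":[0,0,0]}]'
python3 pr.py
python3 - <<'E'
from h import *
a,d=arm.capture("wrist"); cv2.imwrite("pics/w10.png",a)
E
```

```text
time_s: 11.27
eef_pos: [0.4617, -0.2444, 0.0844]
ee_rot: [-0.0, 0.928, 0.372, -0.0]
ft_force: [-1.3, -0.3, 0.1]
finger_gap: 0.0001
{'time_s': 11.2667, 'eef_pos': [0.4617, -0.2444, 0.0844], 'ee_rot': [-0.0001, 0.9283, 0.3718, -0.0003], 'ft_force': [-1.2924, -0.2573, 0.1039], 'torque': [-0.1246, 0.2568, 0.1035], 'finger_gap': 0.0001, 'joint_positions': [0.0839, 0.4403, 0.3956, 2.0092, -0.246, 0.7381, 1.3908]}
lip dir if parallel -46.3 joint 0.8295674978136605 local 0.1111 -0.0304 force local -0.71 -1.11
time_s: 11.68
eef_pos: [0.4882, -0.224, 0.0845]
ee_rot: [-0.0, 0.867, 0.498, 0.0]
ft_force: [-0.3, 0.2, 0.8]
finger_gap: -0.0002
{'time_s': 11.6833, 'eef_pos': [0.4882, -0.224, 0.0845], 'ee_rot': [-0.0, 0.867, 0.4982, 0.0003], 'ft_force': [-0.3194, 0.1727, 0.8241], 'torque': [0.0392, 0.0022, -0.0033], 'finger_gap': -0.0002, 'joint_positions': [0.0942, 0.4522, 0.3167, 1.9709, -0.2021, 0.7481, 1.5731]}
lip dir if parallel -30.2 joint 1.1108516580578007 local 0.111 -0.0291 force local -0.36 -0.01
```

View pics/w10.png

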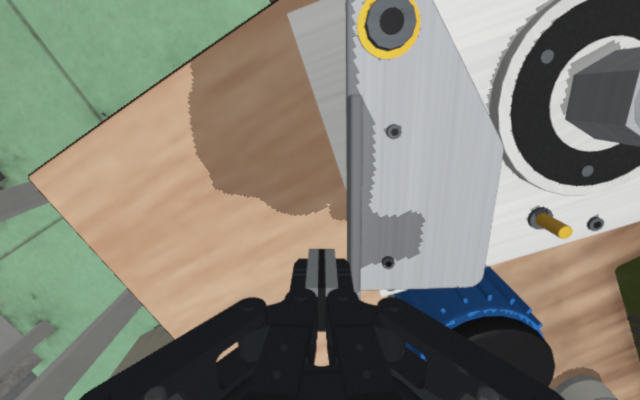

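Tracking well: rest edge is about to pass over the rim at (500,150). About 19° remain, so slowing down.

```bash
python3 -m creep '[{"hand":0,"linear":[0.006,0.0014,0],"twist":[0,0,-3]},{"hand":0,"linear":[0.006,0.0014,0],"twist":[0,0,-3]},{"hand":0,"linear":[0.006,0.0014,0],"twist":[0,0,-3]},{"hand":0,"linear":[0.006,0.0014,0],"twist":[0,0,-3]},{"hand":0,"linear":[0.004,0.0009,0],"twist":[0,0,-2]}]'
python3 pr.py
python3 -m creep '[{"hand":0,"linear":[0.002,0.0005,0],"twist":[0,0,-1]},{"hand":0,"linear":[0.002,0.0005,0],"twist":[0,0,-1]},{"hand":0,"linear":[0,0,0],"twist":[0,0,0]}]'
python3 pr.py
```

```text
time_s: 12.15
eef_pos: [0.5048, -0.2026, 0.0844]
ee_rot: [0.0, 0.801, 0.599, -0.0]
ft_force: [-0.9, -1.0, -0.2]
finger_gap: -0.0002
{'time_s': 12.15, 'eef_pos': [0.5048, -0.2026, 0.0844], 'ee_rot': [0.0, 0.8009, 0.5988, -0.0002], 'ft_force': [-0.9284, -1.0151, -0.1591], 'torque': [-0.202, 0.0918, -0.0134], 'finger_gap': -0.0002, 'joint_positions': [0.0971, 0.4567, 0.2522, 1.951, -0.161, 0.7532, 1.7263]}
lip dir if parallel -16.4 joint 1.3516813832750718 local 0.1106 -0.0295 force local -0.6 -1.24
time_s: 12.4
eef_pos: [0.5071, -0.1986, 0.0843]
ee_rot: [-0.0, 0.79, 0.613, -0.0]
ft_force: [0.1, -0.3, 0.1]
finger_gap: -0.0004
{'time_s': 12.4, 'eef_pos': [0.5071, -0.1986, 0.0843], 'ee_rot': [-0.0001, 0.7901, 0.613, -0.0], 'ft_force': [0.1153, -0.268, 0.1077], 'torque': [-0.0081, 0.085, -0.0399], 'finger_gap': -0.0004, 'joint_positions': [0.097, 0.4571, 0.242, 1.9488, -0.1552, 0.7536, 1.7484]}
lip dir if parallel -14.4 joint 1.3874821489018698 local 0.1108 -0.029 force local 0.18 -0.23
```

```bash
python3 -m creep '[{"hand":0,"linear":[0.002,0.0005,0],"twist":[0,0,-1]},{"hand":0,"linear":[0.002,0.0004,0],"twist":[0,0,-1]},{"hand":0,"linear":[0.001,0.0002,0],"twist":[0,0,-0.5]},{"hand":0,"linear":[0,0,0],"twist":[0,0,0]}]'
python3 pr.py
python3 -m creep '[{"hand":0,"linear":[0.0015,0,0],"twist":[0,0,0]},{"hand":0,"linear":[0.0015,0,0],"twist":[0,0,0]},{"hand":0,"linear":[0,0,0],"twist":[0,0,0]}]'
python3 pr.py
```

```text
time_s: 12.73
eef_pos: [0.5092, -0.195, 0.0843]
ee_rot: [0.0, 0.776, 0.63, -0.0]
ft_force: [-2.3, -3.5, 0.5]
finger_gap: -0.0005
{'time_s': 12.7333, 'eef_pos': [0.5092, -0.195, 0.0843], 'ee_rot': [0.0003, 0.7763, 0.6303, -0.0005], 'ft_force': [-2.2978, -3.4977, 0.4785], 'torque': [-0.7455, 0.4116, 0.0247], 'finger_gap': -0.0005, 'joint_positions': [0.0974, 0.4571, 0.2309, 1.9469, -0.1465, 0.7537, 1.7765]}
lip dir if parallel -11.9 joint 1.4316450078964087 local 0.1107 -0.0299 force local -1.53 -3.9
time_s: 12.98
eef_pos: [0.5092, -0.1948, 0.0843]
ee_rot: [0.001, 0.777, 0.629, -0.001]
ft_force: [-3.8, -11.5, -0.5]
finger_gap: -0.0
{'time_s': 12.9833, 'eef_pos': [0.5092, -0.1948, 0.0843], 'ee_rot': [0.0014, 0.7772, 0.6292, -0.0014], 'ft_force': [-3.8352, -11.4879, -0.4814], 'torque': [-2.4103, 0.7501, 0.0237], 'finger_gap': -0.0, 'joint_positions': [0.0931, 0.4566, 0.2335, 1.948, -0.1441, 0.7523, 1.77]}
lip dir if parallel -12.0 joint 1.428826615594375 local 0.1107 -0.0293 force local -1.36 -12.03
```

Against the stop (12 N, no further motion). Backing off and checking.

```bash
python3 -m creep '[{"hand":0,"linear":[-0.01,0,0],"twist":[0,0,0]},{"hand":0,"linear":[-0.03,0,0],"twist":[0,0,0]},{"hand":0,"linear":[-0.02,0,-0.03],"twist":[0,0,0]},{"hand":0,"linear":[0,-0.02,-0.035],"twist":[0,0,0]},{"hand":0,"linear":[0,-0.03,-0.028],"twist":[0,0,0]}]'
python3 -m creep '[{"hand":0,"linear":[0,-0.03,-0.02],"twist":[0,0,0]},{"hand":0,"linear":[0,0,0],"twist":[0,0,0]},{"hand":0,"linear":[0,0,0],"twist":[0,0,0]}]'
python3 - <<'E'
from rect import *
st()
for c in("top","wrist","side"):
    p=arm.camera_params(c); a,d=arm.capture(c); cv2.imwrite(f"pics/{c}11.png",a)
    v,u=np.mgrid[0:400,0:640]; P=unproj(p,np.c_[u.ravel(),v.ravel()],d.ravel()); ok=d.ravel()>0
    lp=P[ok&(np.hypot(P[:,0]-.47,P[:,1]+.17)<.08)&(P[:,2]>.093)&(P[:,2]<.105)&(P[:,1]<-.14)]
    if len(lp)>20:
        q=lp[:,:2]-lp[:,:2].mean(0); w=np.linalg.svd(q)[2][0]; w*=np.sign(w[0]); a_=np.degrees(np.arctan2(w[1],w[0])); print(c,len(lp),"lip dir",a_,"joint",1.45+np.radians(a_+10.8))
    f=P[ok&(np.hypot(P[:,0]-.4857,P[:,1]+.0613)<.05)&(np.hypot(P[:,0]-.4857,P[:,1]+.0613)>.03)&(P[:,1]>-.07)&(P[:,2]>.055)&(P[:,2]<.085)]; print(c,"flange z",np.median(f[:,2]))
a=cv2.imread("pics/top11.png"); cv2.imwrite("pics/z11.png",cv2.resize(a[160:290,170:450],None,fx=2.8,fy=2.8,interpolation=cv2.INTER_CUBIC))
a=cv2.imread("pics/side11.png"); cv2.imwrite("pics/z12.png",cv2.resize(a[140:230,280:400],None,fx=6,fy=6,interpolation=cv2.INTER_CUBIC))
E
```

```text
time_s: 13.4
eef_pos: [0.4503, -0.241, 0.1787]
ee_rot: [0.001, 0.777, 0.63, 0.0]
ft_force: [0.3, 1.0, 0.3]
finger_gap: 0.0
time_s: 13.65
eef_pos: [0.4196, -0.2333, 0.199]
ee_rot: [0.001, 0.777, 0.63, 0.002]
ft_force: [0.7, 0.3, -1.0]
finger_gap: 0.0001
{'time_s': 13.65, 'eef_pos': [0.4196, -0.2333, 0.199], 'ee_rot': [0.0012, 0.7765, 0.6301, 0.0016], 'ft_force': [0.7474, 0.3317, -1.0246], 'torque': [0.0231, -0.0442, -0.1153], 'finger_gap': 0.0001, 'joint_positions': [0.1639, 0.1943, 0.281, 1.9947, -0.0677, 0.9575, 1.8421]}
top 68 lip dir -10.19846465584318 joint 1.4604987723226537
top flange z 0.06935766860210954
wrist 713 lip dir -10.210511239048081 joint 1.4602885197821127
wrist flange z 0.06993742990920601
side 69 lip dir -9.203949465370195 joint 1.4778563368575057
side flange z 0.07297410278199717
```

View pics/z11.png

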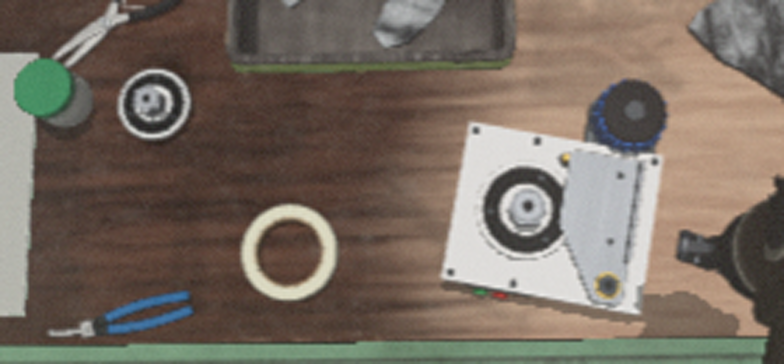

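View pics/z12.png

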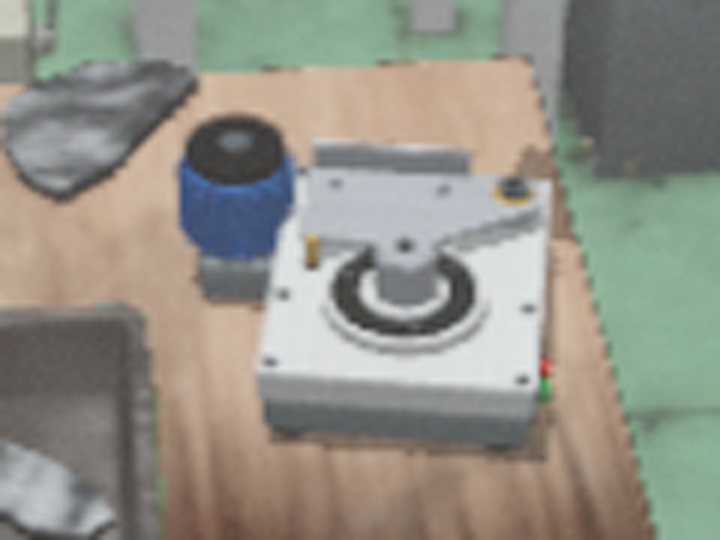

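View pics/wrist11.png

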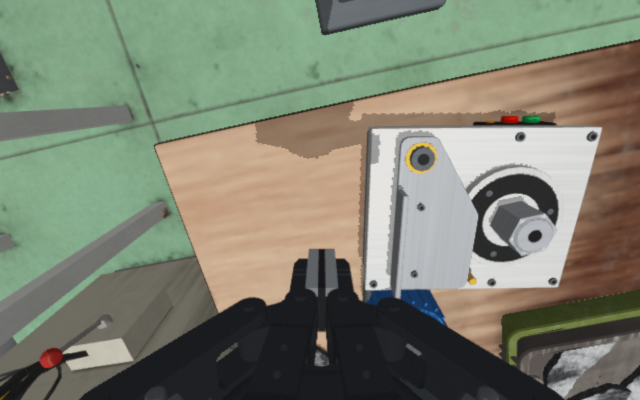

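The rest is in over the rim, against the brass stop, and the lip is parallel to the trimmer's x. The carrier is flat, the other things are undisturbed and the robot is clear. Handing in.

```bash
python3 -c "
from station import arm
print(arm.finish_job())"
```

```text
the job is handed in; nothing more can be done
None
```

The trimmer is set up and the job is handed in, after about 14 s of robot time.

- **Carrier:** I gripped the larger carrier plate by its hub and turned it about 5° so its slots lined up with the tang. The tang was visible in the bore and measured at about 33°. The plate dropped home with no contact force until the flange met the top. The flange's top face measured about 70 mm above the bench and level, which matches fully home. No searching turn under pressure was needed, because the slots were already lined up when it went in.
- **Knife rest:** I pushed it near its free corner, over the rim, until it met its stop (12 N, no further movement). After I backed off, the top and wrist cameras both gave a joint angle of about 1.46 rad, against 1.45 expected.
- **Last checks:** The final pictures show the rest against the brass pin and the robot touching nothing. The tape, cutter and smaller carrier appear where they were. I did not separately measure the other loose things; the arm's path stayed clear of them.
- **Disagreements:** The side camera read the rest at 1.48 rad and the flange at 73 mm. I put that down to its coarse view and trusted the other two cameras. The wrist and top cameras also differed by about 1–2 mm on positions. The arm's own pose during the push implied about 1.43 rad.

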